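# Sieve the printed plugs out of a batch of knobs and box the knobs

### The job

If the green deburring knob has been left standing in the grey catch tray, first put it in the black storage case. Then pick the sieve up by its carrying bar, hold it over the catch tray and shake it side to side until every small plug has dropped through into the tray while the large knobs stay in the sieve (do not pick plugs out of the sieve by hand), set the sieve back upright on the middle of the aluminium build plate, put all the large knobs into the storage case and close its flap. Leave the other things on the cart where they are.

Things in the scene. Friction and masses are not known exactly. Their poses are not given: they have to be found in the camera images.
- sieve: steel sieve, open tote 204 x 142 mm (long side = its x), walls 36 mm high, 4 thick, about 0.28 kg, on the build plate. Origin: centre of underside, z up. Floor 6 mm thick: inner bars 24 mm wide along y at x = -30 and +30, 20 mm bars at the ends; between them three 36 mm slots along y, cut by 4 mm ribs at y = -33, 0, +33 into 29 to 32 mm openings. Shaking along x works plugs off the bars into the slots
- sieve_bar (a point): middle of the sieve's black carrying bar, which stands outside the sieve's -y long wall on two posts, 88 mm in -y and 63 mm up from the sieve's origin; the bar runs along the sieve's x, 90 mm long, 14 mm wide (y), 18 mm high (54 to 72 mm above the underside); axes as the sieve's. Held there the sieve hangs to one side, so grip firmly
- plate: fixed aluminium build plate, flat, 250 (x) x 200 (y) x 6 mm; origin at the centre of its underside, its top 6 mm above
- tray: loose grey metal catch tray, open box 260 (x) x 180 (y) x 40 mm outside, walls and floor 4 mm, mass 0.7 kg; origin at the centre of its underside
- case: fixed black storage case, 178 (x) x 158 (y) x 70 mm outside, walls and floor 4 mm (floor top 4 mm above the origin); origin at the centre of its underside; its flap is hinged along the top of its +x wall. Big enough for four parts, two by two, side by side
- flap (a joint): hinge of the storage case's flap (6 mm thick, 178 mm from hinge to free edge, small knob outside at mid-width near that edge): 0 = shut, flat on the rim; about 1.57 = upright; it starts open, leaning back past upright; pushed from behind (towards the case's -x) to less than about 1.4 it falls shut by itself
- flap_hinge (a point): middle of the flap's hinge line, on the top of the case's +x wall
- deburr: green plastic deburring knob, standing: round foot 44 mm diameter, 22 mm high, with a grip 34 mm diameter above it up to 62 mm; 80 g; origin at the centre of its underside, z up. Absent from some starts (then None)
- knob1: large printed knob, orange plastic: flange 60 mm diameter, 10 mm thick, with a hub 24 mm diameter on top, 58 mm high in all; 45 g; stands hub up in the sieve; origin at the centre of its underside, z up. May be absent (None)
- knob2: large printed knob, orange plastic: flange 60 mm diameter, 10 mm thick, with a hub 24 mm diameter on top, 58 mm high in all; 45 g; stands hub up in the sieve; origin at the centre of its underside, z up. May be absent (None)
- knob3: large printed knob, orange plastic: flange 60 mm diameter, 10 mm thick, with a hub 24 mm diameter on top, 58 mm high in all; 45 g; stands hub up in the sieve; origin at the centre of its underside, z up. May be absent (None)
- plug1: small printed plug, orange plastic cylinder 24 mm diameter, 14 mm high, 15 g; lies on the bars of the sieve's floor; origin at the centre of its (first) underside. May be absent (None)
- plug2: small printed plug, orange plastic cylinder 24 mm diameter, 14 mm high, 15 g; lies on the bars of the sieve's floor; origin at the centre of its (first) underside. May be absent (None)
- plug3: small printed plug, orange plastic cylinder 24 mm diameter, 14 mm high, 15 g; lies on the bars of the sieve's floor; origin at the centre of its (first) underside. May be absent (None)
- plug4: small printed plug, orange plastic cylinder 24 mm diameter, 14 mm high, 15 g; lies on the bars of the sieve's floor; origin at the centre of its (first) underside. May be absent (None)
- spool: bystander, to be left alone: pink translucent filament spool lying flat, 150 mm diameter, 60 mm high
- wrench: bystander, to be left alone: chrome wrench, 180 mm, lying along its x
- solvent: bystander, to be left alone: clear bottle, 60 mm diameter, 150 mm high
- scraper: bystander, to be left alone: scraper with a wooden handle, about 135 mm long
- brush: bystander, to be left alone: brush, 150 mm long
Things that resemble listed ones, but are neither listed nor needed, are in the scene too. Leave any white or yellow look-alike of the knob2 alone. What is shaped like the case but yellow is not meant.

How it is judged:
By the outcome, as a careful person would: the job done as asked, in the order asked, and still so for the second after the job is handed in, with the robot touching nothing.
Of knob1, knob2, knob3 only 2 to 3 are there at a start; the rules pass over those that are not, and their reading is None.
Of plug1, plug2, plug3, plug4 only 2 to 4 are there at a start; the rules pass over those that are not, and their reading is None.
Of deburr, scraper, solvent only 1 to 2 are there at a start; the rules pass over those that are not, and their reading is None.
At some moment in a run one of tray may be knocked a few centimetres aside while the robot is not near it.
It also fails if it takes over 210 s, if anything falls off the work surface, if the arm or the gripper's body presses on something with over 40 N, if the wrist force passes 120 N, or if a joint passes its speed limit or range.

### The arm

A 7-joint arm with a two-finger parallel gripper is mounted at the origin on the work surface. World frame = base frame: x ahead of the robot, y to its left, z up, the work surface at z = 0. Lengths are in m, angles in rad, forces in N, time in s.
With the tool pointing down it reaches from about 0.425 to 0.925 m from the base axis. Payload 6.8 kg.
Tool frame: the origin (TCP) lies on the front face of the gripper's body, between the roots of the fingers; the fingertips stand 73 mm ahead of it and the grasp point (between the pads) lies 54 mm ahead of it (env.nose_length is the distance from the TCP to the fingertips, in m); z points along the fingers, y is the direction in which the jaws open and shut (so a half turn about z gives the same grasp; the last joint's range is limited). The gripper opens to 85 mm and grips with 20 to 120 N. Pads are 22 mm wide; open, the fingers measure 114 mm over their backs; the gripper's body (76 mm by 85 mm) begins 54 mm behind the grasp point. The pads swing forward as they close: fully open they stand 13 mm farther back than shut.
Start: joints at [-1.429, 0.477, 0.022, 1.555, -0.011, 1.109, -0.083], TCP at [0.167, 0.654, 0.304] pointing down, gripper open.
Joint ranges: [-2.96, 2.96], [-0.34, 2.1], [-1.41, 1.46], [0.24, 2.44], [-1.37, 4.51], [0.17, 1.92], [-2.96, 2.96]. Speed limits (rad/s): [2.39, 2.39, 3.14, 3.14, 3.14, 3.14, 3.14].

### API

Orientations are given as a unit quaternion [w, x, y, z].
In Python, from cell import env, kin, camera, calibration, job gives the robot as it stands. The module is installed in compiled form; this text tells all that it offers. Calls block until the motion is done:
- env.reach(position, orientation): joint-space move of the TCP to a pose.
- env.movel(position, velocity=0.15, rot=None, stop_force=None): straight line of the TCP; rot=None keeps the orientation; velocity is the mean speed in m/s. With stop_force (N) it stops when the force on the tool has changed by that much, and returns True; else False.
- env.goto_joints(angles): joint-space move.
- env.grip(opening, f_grip=None): finger opening in m; f_grip is the grip in N (None keeps the last); returns when the fingers have stopped.
- env.dwell(seconds).
- kin.inverse_kinematics(position, orientation): joint angles nearest the present ones, or None.
- env.get_state(): the state.
- camera(name): name is "scene" or "top" or "wrist"; returns (picture, depth): 420x560x3 uint8, blue, green, red; 420x560 float32, m along the optical axis (not along the pixel's ray), 0 where there is no reading.
- calibration(name): a dict with "fx", "fy", "cx", "cy" (pixels), "k1" (the pictures are not rectified: a ray, as slopes to the right and down, at radius r is drawn at 1 + k1 r^2 times it, then the intrinsics apply), "rvec" (rotation vector, rad) and "tvec" (3), from world to camera coordinates, as OpenCV has them. Camera axes: x right, y down, z forward; pixel columns grow to the right and rows downward; lengths in m; the calibration is good to about 2 mm. A picture is of the moment at which its call begins: read the wrist's pose just before it. calibration takes no time and is no camera call; for the wrist camera it gives the pose at the moment of the call.
A pose or a line that the arm cannot do raises env.PlanningError and nothing moves.
- job.job_done(): hands the job in, once; it reports no verdict.
The state is a dict: "time": time; "qpos": joint angles; "joint_velocities": joint speeds; "joint_torque": joint torques, N m; "tcp_pos": TCP position; "orientation": TCP orientation; "force": force on the tool from outside, world axes, zero at the start; "torque": the same for the moment, N m; "opening": finger opening in m.
Only numpy, scipy, OpenCV 4.12 (cv2) and the standard library are available. Lean on these libraries where they do the work, as an engineer would, in place of code of your own. Each camera call takes 0.05 s, during which the arm holds its last target. There are 200 camera calls.

## Working session

There is one attempt and no reset: what is moved stays moved. The work goes in short steps, each a Python script; the robot and the scene stay as the last script left them, time stands still between calls to the robot, and variables do not carry over. Pictures are saved under pics/ and viewed, about 12 in all and at most 16, crops included, and the job is handed in when it is done.

```bash
mkdir -p pics; ls; cat > h.py <<'E'
import numpy as np, cv2
from cell import env, kin, camera, calibration, job
def save(name, fn, crop=None, scale=1):
    im,d=camera(name); o=im if crop is None else im[crop[1]:crop[3],crop[0]:crop[2]]
    cv2.imwrite('pics/'+fn, cv2.resize(o,None,fx=scale,fy=scale)); return im,d
def ray(cal,uv):
    uv=np.atleast_2d(uv).astype(float)
    K=np.array([[cal['fx'],0,cal['cx']],[0,cal['fy'],cal['cy']],[0,0,1]])
    n=cv2.undistortPoints(uv[:,None],K,np.array([cal['k1'],0,0,0,0.]))[:,0]
    R,_=cv2.Rodrigues(np.array(cal['rvec'],float)); t=np.array(cal['tvec'],float).ravel()
    return -R.T@t, np.c_[n,np.ones(len(n))]@R   # origin, dirs (z_cam=1)
def onplane(cal,uv,z):
    o,d=ray(cal,uv); return o+d*((z-o[2])/d[:,2])[:,None]
def cloud(cal,depth):
    v,u=np.mgrid[0:420,0:560]; o,d=ray(cal,np.c_[u.ravel(),v.ravel()])
    P=o+d*depth.ravel()[:,None]; P[depth.ravel()==0]=np.nan
    return P.reshape(420,560,3)
def down(yaw):  # tool z down, tool y axis (jaw) at angle yaw+90deg.. x tool at yaw
    c,s=np.cos(yaw/2),np.sin(yaw/2)
    return np.array([0,c,s,0])
E
python3 - <<'E'
from h import *
s=env.get_state(); print(s['time'],s['orientation'],s['opening'])
for n in ('top','scene','wrist'):
    c=calibration(n); im,d=save(n,n+'0.png',scale=1.4); np.savez(n+'0.npz',im=im,d=d,**c); print(n,c['fx'],c['k1'],ray(c,[280,210]))
E
```

```text
pics
0.0 [-3.92091727e-05  1.24563337e-01  9.92211237e-01 -9.14063514e-04] 0.085782839192003
top 465.5963896033696 0.030972272763052894 (array([3.40496801e-01, 1.31003249e-03, 1.57885711e+00]), array([[ 0.13712575, -0.01958545, -0.99036718]]))
scene 522.8504852781274 -0.04843318817812698 (array([ 1.35453952, -0.26744097,  1.21530682]), array([[-0.58803715,  0.17579603, -0.78956666]]))
wrist 374.7836941825088 -0.0667246742661374 (array([0.09453795, 0.67179702, 0.37353529]), array([[ 0.28252583, -0.08194861, -0.95577936]]))
```

View pics/top0.png

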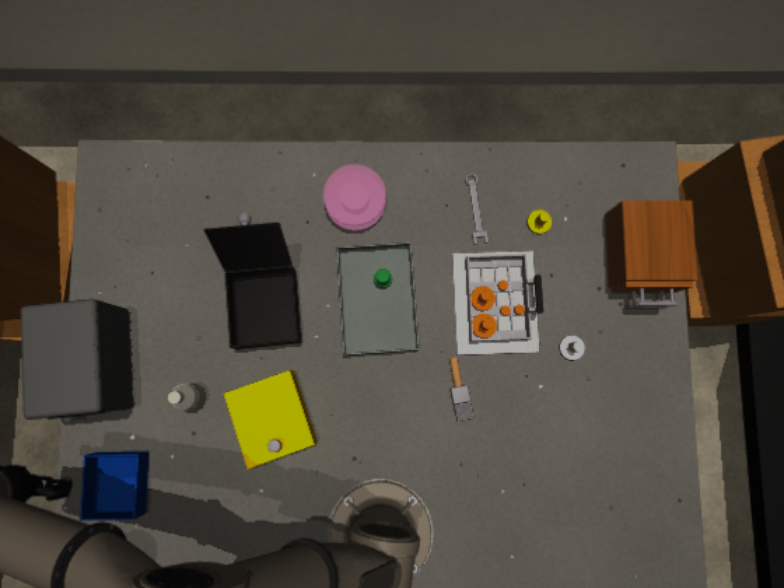

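View pics/scene0.png

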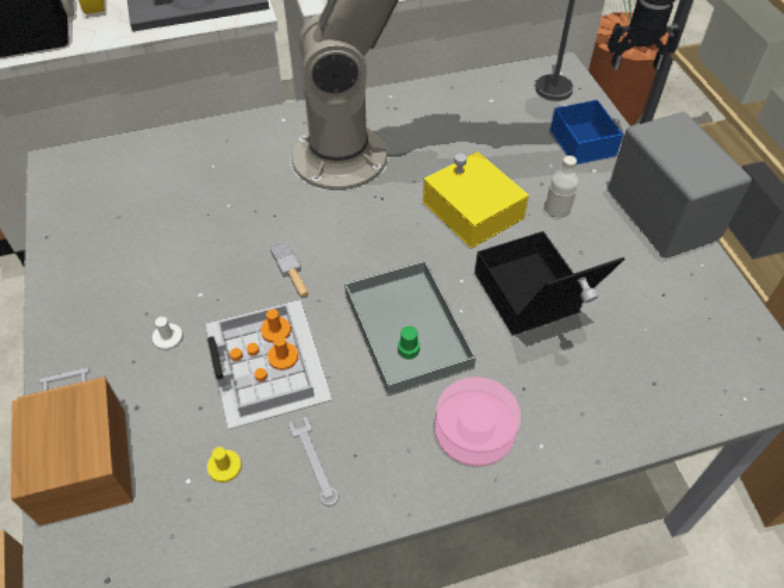

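The top view shows two orange knobs and three plugs in the sieve at (500,300), the green knob in the tray at (383,278), and the open black case at (263,308). The bar is on the sieve's right side (world -y). Next I measure them.

```bash
cat > m.py <<'E'
from h import *
def rect(P):
    r=cv2.minAreaRect((P[:,:2]*1000).astype(np.float32)); a=r[2]; w,h=r[1]
    c=np.array(r[0])/1000
    # yaw of the side nearest world x
    if a>45: a-=90; w,h=h,w
    return c.round(4), np.round([w,h],1), round(a,2)
def blobs(mask,amin=15):
    n,l,s,c=cv2.connectedComponentsWithStats(mask.astype(np.uint8))
    return [(l==i,s[i],c[i]) for i in range(1,n) if s[i,4]>=amin]
def region(P,x0,x1,y0,y1,z0,z1):
    return (P[...,0]>x0)&(P[...,0]<x1)&(P[...,1]>y0)&(P[...,1]<y1)&(P[...,2]>z0)&(P[...,2]<z1)
E
python3 - <<'E'
from m import *
for n in ('top','scene'):
    z=np.load(n+'0.npz'); im,d=z['im'],z['d']; cal={k:z[k] for k in ('fx','fy','cx','cy','k1','rvec','tvec')}
    for k in('fx','fy','cx','cy','k1'): cal[k]=float(cal[k])
    P=cloud(cal,d); hsv=cv2.cvtColor(im,cv2.COLOR_BGR2HSV); H,S,V=cv2.split(hsv)
    print(n,'table z',np.nanmedian(P[region(P,.3,.45,-.1,.1,-.05,.05)][:,2]))
    ws=region(P,.35,.9,-.5,.5,-.02,.3)
    for nm,m in (('orange',(H<16)&(S>180)&(V>90)&ws&(P[...,1]<-.15)&(P[...,0]>.48)),('green',(H>45)&(H<75)&(S>120)&ws)):
        for b,s,c in blobs(m):
            Q=P[b]; print(nm,s[4],c.round(1),Q.mean(0).round(4),'ztop',np.percentile(Q[:,2],97).round(4)); 
            T=Q[Q[:,2]>np.percentile(Q[:,2],97)-.006]; print('   top',T.mean(0).round(4),len(T))
    if n=='top':
        for nm,r in (('tray',(.4,.8,-.13,.14,.03,.05)),('case',(.45,.72,.14,.4,.06,.08)),('sieve',(.45,.75,-.345,-.16,.036,.050)),('bar',(.45,.75,-.42,-.3,.066,.09))):
            m=region(P,*r); 
            if nm=='tray': m&=~((H>45)&(H<75)&(S>120))
            if nm=='sieve': m&=(S<80)
            Q=P[m]; print(nm,len(Q),rect(Q),'z',np.median(Q[:,2]).round(4))
        m=region(P,.4,.8,-.45,-.15,-.01,.015)&(V>150)&(S<40); Q=P[max(blobs(m),key=lambda b:b[1][4])[0]]; print('plate',rect(Q),np.median(Q[:,2]))
        m=region(P,.5,.95,.12,.45,.09,.3)&(V<60); Q=P[m]; print('flap',len(Q),Q[Q[:,2].argmax()],Q.mean(0), np.c_[Q[:,0],Q[:,2]][::max(1,len(Q)//12)].round(3).tolist())
E
```

```text
top table z 0.0009218308361299554
orange 33 [358.8 203.4] [ 0.5776 -0.2958  0.0258] ztop 0.0312
   top [ 0.5781 -0.2941  0.028 ] 19
orange 207 [344.6 212.8] [ 0.5447 -0.2461  0.0322] ztop 0.0745
   top [ 0.546  -0.2487  0.0719] 31
orange 33 [360.6 221.5] [ 0.5159 -0.3003  0.0259] ztop 0.0333
   top [ 0.513  -0.2997  0.03  ] 10
orange 36 [370.9 220.8] [ 0.5183 -0.3351  0.0254] ztop 0.0311
   top [ 0.5186 -0.3334  0.0283] 17
orange 98 [345.3 228.3] [ 0.4926 -0.2472  0.031 ] ztop 0.0734
   top [ 0.4853 -0.2489  0.0721] 11
green 124 [273.  198.2] [ 0.5913 -0.0059  0.0532] ztop 0.0728
   top [ 0.5938 -0.0083  0.0697] 32
tray 367 (array([0.5967, 0.0102]), array([362.3, 180.1]), 3.95) z 0.0389
case 308 (array([0.5317, 0.2758]), array([172.9, 159.1]), 4.94) z 0.0705
sieve 130 (array([ 0.5797, -0.2346]), array([231.5, 110.3]), -33.3) z 0.0421
bar 137 (array([ 0.549 , -0.3701]), array([88.3, 31.8]), 14.47) z 0.0776
plate (array([ 0.5385, -0.2808]), array([247.4, 198.3]), 1.37) 0.005960213472322007
flap 1476 [0.66741157 0.29243112 0.24454231] [0.64557279 0.28674836 0.17230136] [[0.69, 0.203], [0.666, 0.238], [0.665, 0.219], [0.662, 0.203], [0.651, 0.21], [0.649, 0.192], [0.648, 0.168], [0.638, 0.172], [0.637, 0.149], [0.635, 0.124], [0.626, 0.123], [0.623, 0.102]]
scene table z 0.0018052636580503378
orange 90 [195.6 231.8] [ 0.49   -0.251   0.0446] ztop 0.0683
   top [ 0.491  -0.2496  0.0663] 17
orange 99 [200.7 251.2] [ 0.5553 -0.2499  0.0427] ztop 0.0687
   top [ 0.5574 -0.2499  0.0661] 13
green 275 [291.7 244.6] [ 0.6047 -0.0101  0.0442] ztop 0.0683
   top [ 0.5976 -0.0078  0.0658] 94
```

```bash
python3 - <<'E'
from m import *
env.reach([.56,-.01,.34],down(np.pi)); print(env.get_state()['qpos'])
c=calibration('wrist'); im,d=save('wrist','w1.png'); np.savez('w1.npz',im=im,d=d,**c)
P=cloud(c,d); hsv=cv2.cvtColor(im,cv2.COLOR_BGR2HSV); H,S,V=cv2.split(hsv)
g=(H>45)&(H<75)&(S>120)
for b,s,cc in blobs(g,100):
    Q=P[b]; zt=np.nanpercentile(Q[:,2],95); T=Q[Q[:,2]>zt-.005]; print('green',s,zt,T.mean(0), rect(T))
Q=P[region(P,.4,.8,-.13,.14,.035,.05)&~g]; print('traywalls',len(Q),rect(Q),Q.min(0),Q.max(0))
env.reach([.53,-.28,.36],down(np.pi)); c=calibration('wrist'); im,d=save('wrist','w2.png'); np.savez('w2.npz',im=im,d=d,**c)
P=cloud(c,d); hsv=cv2.cvtColor(im,cv2.COLOR_BGR2HSV); H,S,V=cv2.split(hsv)
Q=P[region(P,.4,.7,-.345,-.17,.037,.046)&(H*(S>100)<1)]; print('sieve rim',len(Q),rect(Q))
Q=P[region(P,.4,.7,-.42,-.3,.072,.09)&(V<80)]; print('bar',len(Q),rect(Q),np.median(Q[:,2]),Q.mean(0))
Q=P[region(P,.4,.7,-.3,-.2,.05,.08)&(S>150)]; 
for b,s,cc in blobs(region(P,.4,.7,-.3,-.2,.055,.08)&(S>150),60): print('hub',P[b].mean(0),rect(P[b]))
E
```

```text
[-0.63198706  0.29115155  0.66676424  1.82593532 -0.20145443  1.0929715
  1.67996975]
green [ 265  180   40   50 1583] 0.06742558835101799 [ 0.59377263 -0.00792351  0.06626089] (array([ 0.5945, -0.0079]), array([32.5, 32.5]), -6.8)
traywalls 4376 (array([0.546 , 0.0053]), array([260.8, 181.1]), 3.99) [ 0.41046136 -0.09266058  0.0350077 ] [0.68104253 0.10268933 0.04299044]
sieve rim 1968 (array([ 0.5468, -0.2796]), array([204.9, 134. ]), 1.17)
bar 1292 (array([ 0.5492, -0.3722]), array([88.5, 14.5]), 2.1) 0.07840329063952434 [ 0.54670097 -0.37161586  0.0781056 ]
hub [ 0.4805626  -0.25160835  0.07023277] (array([ 0.4808, -0.2513]), array([23.1, 23.3]), -31.68)
hub [ 0.54506155 -0.25028367  0.06936402] (array([ 0.5461, -0.25  ]), array([22.8, 23. ]), 0.87)
```

View pics/w2.png

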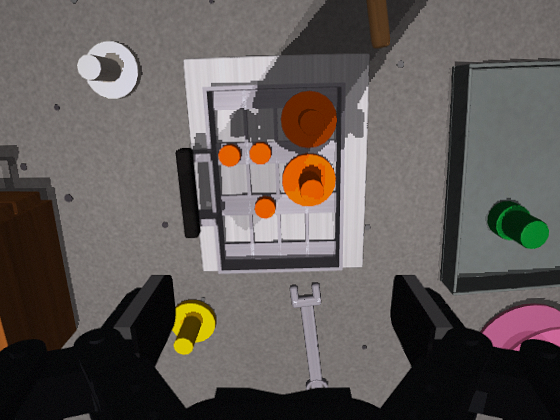

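```bash
python3 - <<'E'
from m import *
q=down(np.pi)
env.reach([.594,-.008,.2],q); env.movel([.594,-.008,.102],.12); env.grip(.02,40); print(env.get_state()['opening'],env.get_state()['force'])
env.movel([.594,-.008,.33],.2); print(env.get_state()['opening'])
env.reach([.47,.27,.36],q); c=calibration('wrist'); im,d=save('wrist','w3.png'); np.savez('w3.npz',im=im,d=d,**c)
P=cloud(c,d)
Q=P[region(P,.4,.68,.15,.4,.066,.074)]; print('rim',len(Q),rect(Q),Q.min(0),Q.max(0))
Q=P[region(P,.58,.75,.15,.4,.1,.3)]; print('flap',len(Q),Q.mean(0)); 
if len(Q)>50:
    for z in (.1,.14,.18,.22): 
        T=Q[abs(Q[:,2]-z)<.01]; print(z,len(T),T.mean(0) if len(T) else 0)
E
```

```text
0.033034991387419325 [-1.13259551  0.85221593  5.34173671]
0.032870155681931426
rim 2034 (array([0.524 , 0.2746]), array([180.2, 159. ]), 5.5) [0.4268846  0.18870319 0.06602176] [0.60614941 0.36201295 0.07290184]
flap 3061 [0.64012148 0.26846222 0.15081588]
0.1 0 0
0.14 1251 [0.63804306 0.26192583 0.14309787]
0.18 19 [0.64368313 0.36476734 0.18601888]
0.22 0 0
```

View pics/w3.png

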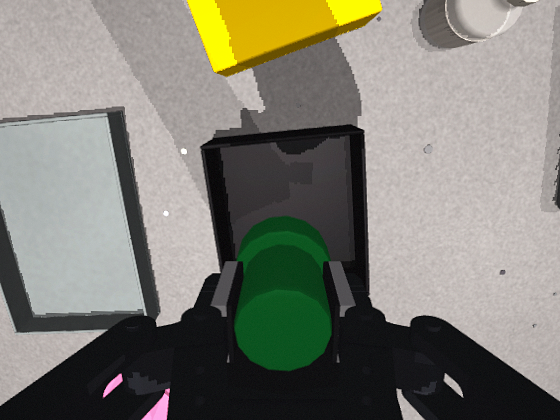

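```bash
python3 - <<'E'
from m import *
def L(f):
    z=np.load(f); return {k:(float(z[k]) if z[k].ndim==0 else z[k]) for k in ('fx','fy','cx','cy','k1','rvec','tvec')},z['im'],z['d']
c,im,d=L('w3.npz'); print('w3',onplane(c,[[203,147],[363,128]],.07)[:,:2]); P=cloud(c,d)
m=region(P,.4,.68,.15,.4,.066,.074)
Q=P[m]; 
for y in (.22,.25,.28,.31,.34):
    T=Q[abs(Q[:,1]-y)<.01]; print(y,np.sort(T[:,0])[[0,len(T)//4,len(T)//2,-1]].round(4),len(T))
c,im,d=L('top0.npz'); print('top',onplane(c,np.array([[230,349],[300,346]])/1.4,.07)[:,:2]); P=cloud(c,d)
Q=P[region(P,.4,.72,.14,.4,.06,.08)]
for y in (.22,.25,.28,.31,.34):
    T=np.sort(Q[abs(Q[:,1]-y)<.01][:,0]); print(y,T[:4].round(4),T[-4:].round(4))
c,im,d=L('scene0.npz'); P=cloud(c,d)
Q=P[region(P,.4,.72,.14,.4,.06,.08)]; print('scene',rect(Q))
cv2.imwrite('pics/sc.png',cv2.resize(im[150:260,320:470],None,fx=5,fy=5))
E
```

```text
w3 [[0.44351364 0.19088315]
 [0.42568793 0.34364425]]
0.22 [0.4383 0.4397 0.4407 0.4437] 99
0.25 [0.4352 0.437  0.4379 0.4409] 96
0.28 [0.4324 0.4342 0.4351 0.4383] 99
0.31 [0.4295 0.4313 0.4323 0.4353] 98
0.34 [0.4269 0.437  0.4583 0.5239] 420
top [[0.42272949 0.34428671]
 [0.42889131 0.18418099]]
0.22 [0.4388 0.4392 0.4392 0.4392] [0.6187 0.619  0.6194 0.6213]
0.25 [0.4359 0.436  0.4362 0.4363] [0.6162 0.6178 0.618  0.6185]
0.28 [0.4327 0.4331 0.4331 0.4333] [0.6146 0.6146 0.6152 0.6155]
0.31 [0.4298 0.43   0.43   0.4303] [0.6114 0.6116 0.6123 0.6124]
0.34 [0.427  0.4272 0.43   0.43  ] [0.608  0.608  0.6087 0.6096]
scene (array([0.5275, 0.2755]), array([189.2, 163.6]), 5.95)
```

View pics/sc.png

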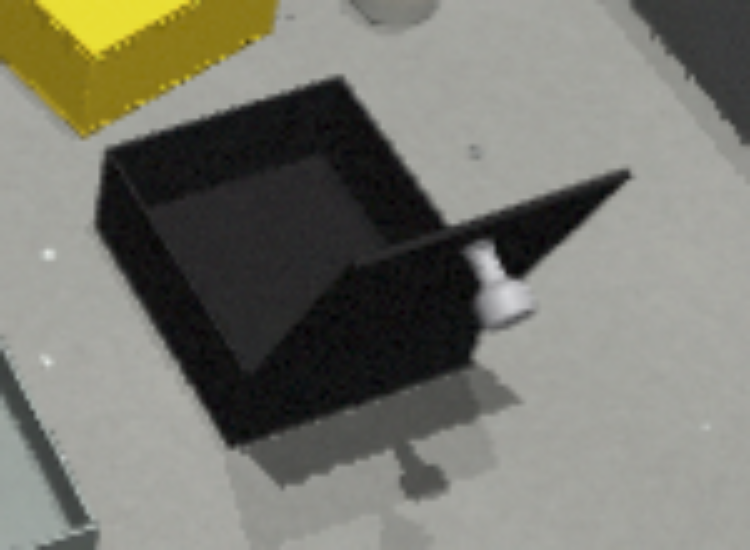

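```bash
cat >> h.py <<'E'
CY=np.deg2rad(5.6); CC=np.array([.523,.2755])
def case(lx,ly): return CC+np.array([[np.cos(CY),-np.sin(CY)],[np.sin(CY),np.cos(CY)]])@[lx,ly]
E
python3 - <<'E'
from m import *
x,y=case(.034,0); q=down(np.pi+CY)
env.reach([x,y,.25],q); print('hit',env.movel([x,y,.104],.1,stop_force=8)); s=env.get_state(); print(s['tcp_pos'],s['force'])
env.grip(.06); env.movel([x,y,.3],.2); print(env.get_state()['opening'],env.get_state()['force'])
env.reach([.47,.25,.36],q); save('wrist','w4.png')
env.reach([.55,-.32,.3],down(np.pi))
im,d=save('top','top1.png',scale=1.4); c=calibration('top'); P=cloud(c,d)
Q=P[region(P,.40,.70,-.115,.13,.033,.05)]; print('tray',len(Q),rect(Q)); print(env.get_state()['time'])
E
```

```text
hit False
[0.55721218 0.27898378 0.10461017] [-0.25279263  0.01651439 -1.68314139]
0.059704163014501946 [ 0.85045406  0.90413948 -0.41775573]
tray 294 (array([0.5461, 0.0067]), array([260.7, 180.1]), 3.95)
15.6917
```

View pics/w4.png

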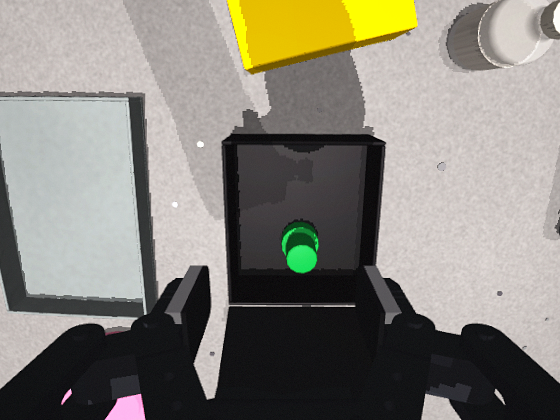

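```bash
python3 - <<'E'
from m import *
q=down(np.pi+np.deg2rad(1.6)); bx,by=.5485,-.3718
env.grip(.05,120); env.reach([bx,by,.22],q); print('hit',env.movel([bx,by,.122],.1,stop_force=10))
env.grip(.0,120); s=env.get_state(); print(s['opening'],s['force'],s['torque'])
env.movel([bx,by,.20],.08); s=env.get_state(); print(s['opening'],s['force'],s['torque'])
q2=down(np.pi+np.deg2rad(4)); 
ty=np.deg2rad(4); T=np.array([.546,.0065]); B=T+.088*np.array([np.sin(ty),-np.cos(ty)])
env.movel([*B,.20],.15,rot=q2); s=env.get_state(); print(s['opening'],s['tcp_pos'],s['force'],s['torque'])
im,d=save('top','top2.png',crop=(200,140,420,300),scale=3.5); c=calibration('top'); P=cloud(c,d)
Q=P[region(P,.40,.70,-.115,.13,.03,.05)]; print('tray',len(Q),rect(Q)); 
save('scene','sc2.png',crop=(180,130,380,300),scale=4)
E
```

```text
hit False
0.012381145906562531 [-1.73777375  0.62096694  4.62990833] [0.20480299 0.15211093 0.10074402]
0.01217338386794304 [-0.2325097   0.47725251 -5.46199313] [-0.40212767 -0.05663766 -0.01793567]
0.012313459864933889 [ 0.5520459  -0.08218398  0.20011065] [-0.20995995 -0.31351964 -5.10592171] [-0.32822505 -0.04527294  0.05097987]
tray 208 (array([0.546 , 0.0068]), array([261. , 179.8]), 3.87)
```

View pics/sc2.png

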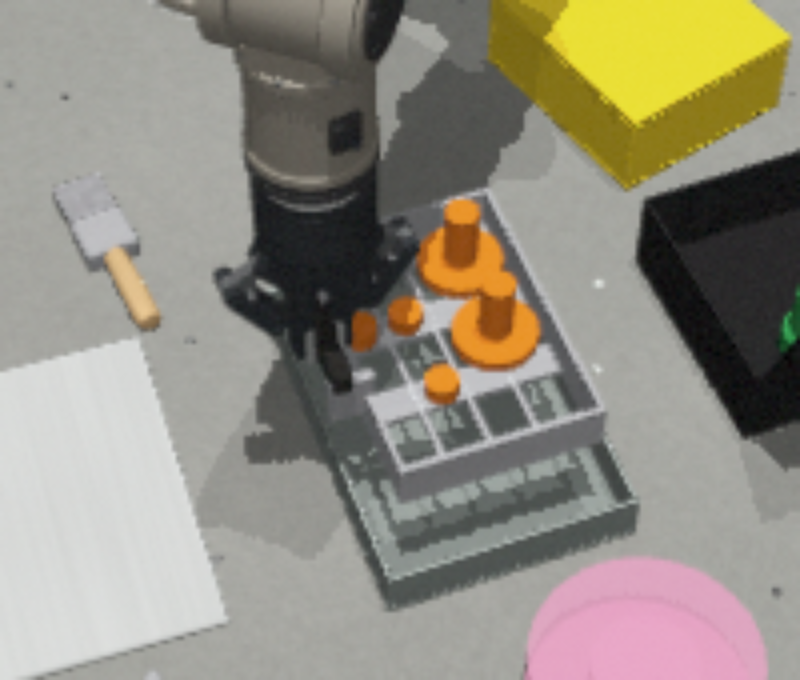

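```bash
cat > shake.py <<'E'
from m import *
def look():
    im,d=camera('top'); c=calibration('top'); P=cloud(c,d); H,S,V=cv2.split(cv2.cvtColor(im,cv2.COLOR_BGR2HSV))
    for b,s,cc in blobs((H<16)&(S>150)&(V>70)&region(P,.38,.75,-.2,.15,-.02,.3),8): print('  or',s[4],P[b].mean(0).round(3))
    Q=P[region(P,.40,.70,-.115,.13,.03,.045)]; print('  tray',rect(Q)); return im
def shake(B,z,ty,n,amp,v):
    u=np.array([np.cos(ty),np.sin(ty),0]); p=np.array([*B,z])
    for i in range(n):
        env.movel(p+u*amp,v); env.movel(p-u*amp,v)
    env.movel(p,.1); s=env.get_state(); print(s['time'],s['opening'],s['tcp_pos'],s['torque'])
E
python3 - <<'E'
from shake import *
p=env.get_state()['tcp_pos']; env.movel([p[0],p[1],.172],.1)
look(); t=env.get_state()['time']
shake(p[:2],.172,np.deg2rad(4),4,.02,.2)
look(); shake(p[:2],.172,np.deg2rad(4),6,.02,.3); im=look()
cv2.imwrite('pics/t3.png',cv2.resize(im[150:290,210:350],None,fx=4,fy=4))
save('scene','sc3.png',crop=(180,130,380,300),scale=4)
E
```

```text
or 89 [0.552 0.053 0.08 ]
  or 9 [ 0.389 -0.17   0.014]
  tray (array([0.546 , 0.0071]), array([261.1, 179.4]), 4.05)
24.825 0.01193584850591049 [ 0.55261817 -0.08200288  0.17196402] [-0.42073821  0.0029314   0.05278615]
  or 83 [0.552 0.052 0.082]
  or 12 [ 0.391 -0.171  0.017]
  tray (array([0.5461, 0.0069]), array([261.2, 179.1]), 4.01)
28.5917 0.012243875824002751 [ 0.55263917 -0.08200846  0.17197245] [-0.3739673   0.03358227  0.00748724]
  or 100 [0.555 0.051 0.083]
  or 11 [ 0.39  -0.17   0.018]
  tray (array([0.5459, 0.0069]), array([260.7, 179.5]), 4.06)
```

View pics/sc3.png

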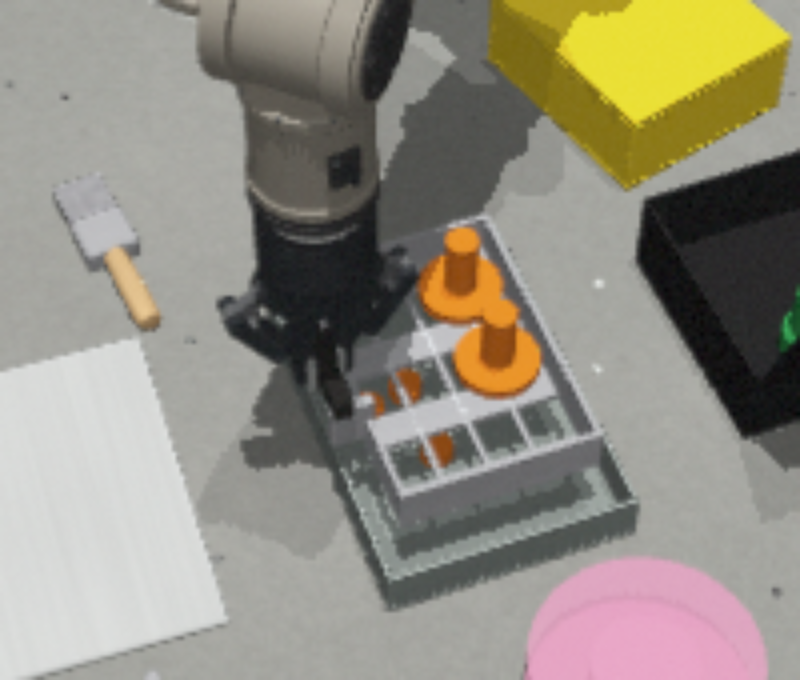

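All three plugs now appear below the ribs, which cross over them at about (372,403), (405,385) and (437,450). I'll raise the sieve and check their heights by depth.

```bash
python3 - <<'E'
from shake import *
p=env.get_state()['tcp_pos']; env.movel([p[0],p[1],.24],.12)
q=down(np.pi+np.deg2rad(1.4)); env.movel([.5405,-.3688,.24],.15,rot=q)
im,d=camera('scene'); c=calibration('scene'); P=cloud(c,d); H,S,V=cv2.split(cv2.cvtColor(im,cv2.COLOR_BGR2HSV))
for b,s,cc in blobs((H<16)&(S>150)&(V>70)&region(P,.38,.75,-.45,.15,-.02,.3),8): print('scene or',s[4],cc.round(),np.nanmean(P[b],0).round(3))
im=look(); cv2.imwrite('pics/t4.png',cv2.resize(im[150:290,210:410],None,fx=4,fy=4))
print(env.get_state()['time'],env.get_state()['opening'])
E
```

```text
scene or 452 [193. 210.] [ 0.499 -0.246  0.154]
scene or 15 [288. 227.] [0.524 0.005 0.013]
scene or 25 [199. 235.] [ 0.569 -0.246  0.135]
scene or 17 [278. 233.] [ 0.535 -0.027  0.013]
scene or 15 [296. 242.] [0.582 0.01  0.014]
  or 35 [0.571 0.014 0.017]
  or 30 [ 0.526 -0.023  0.016]
  or 33 [0.512 0.008 0.018]
  tray (array([0.5596, 0.0287]), array([233.3, 180. ]), 3.85)
31.5667 0.01213313778767875
```

View pics/t4.png

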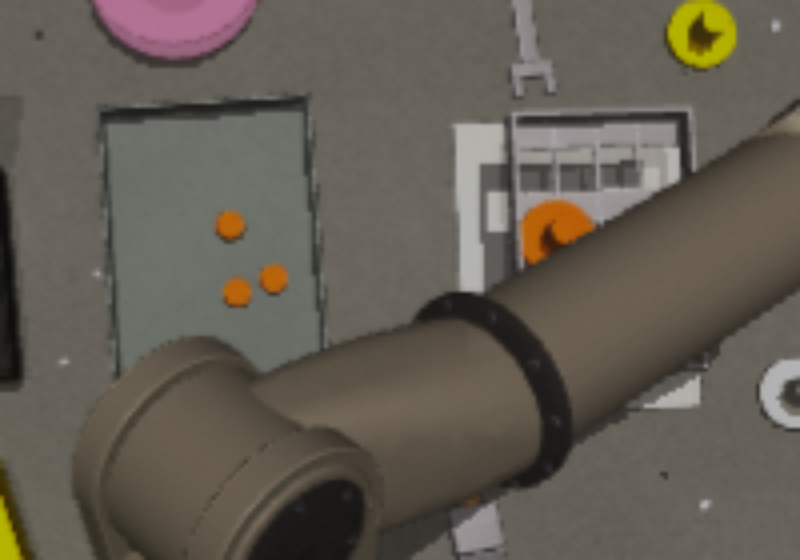

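```bash
python3 - <<'E'
from m import *
env.movel([.5406,-.3688,.15],.1); print('hit',env.movel([.5406,-.3688,.1215],.03,stop_force=6)); s=env.get_state(); print(s['tcp_pos'],s['force'],s['torque'])
env.grip(.05); s=env.get_state(); print(s['opening'],s['force'])
env.movel([.5406,-.3688,.25],.15)
env.reach([.53,-.28,.36],down(np.pi)); c=calibration('wrist'); im,d=save('wrist','w5.png'); P=cloud(c,d); H,S,V=cv2.split(cv2.cvtColor(im,cv2.COLOR_BGR2HSV))
Q=P[region(P,.4,.7,-.355,-.17,.037,.046)&(S<100)]; print('sieve rim',len(Q),rect(Q),Q[:,2].mean())
Q=P[region(P,.4,.7,-.42,-.3,.072,.09)&(V<80)]; print('bar',rect(Q),Q.mean(0))
for b,s,cc in blobs(region(P,.4,.7,-.37,-.2,.055,.085)&(S>150),60): print('hub',P[b].mean(0),rect(P[b]))
Q=P[region(P,.38,.7,-.42,-.17,.002,.01)&(V>120)&(S<60)]; print('plate',rect(Q)); print(env.get_state()['time'])
E
```

```text
hit True
[ 0.54041531 -0.36883789  0.12276942] [-0.81453282  0.58074351  5.47934256] [0.27619002 0.06245446 0.02259295]
0.04992730476951242 [-0.24357423 -0.36545894  0.07168161]
sieve rim 2840 (array([ 0.5395, -0.2828]), array([204.4, 145. ]), 1.31) 0.042025646585994
bar (array([ 0.541 , -0.3694]), array([88.7, 14.7]), 0.93) [ 0.53839027 -0.36849898  0.07801423]
hub [ 0.47496059 -0.24786919  0.07020965] (array([ 0.4753, -0.2475]), array([23.3, 23.1]), 8.63)
hub [ 0.54095372 -0.24571989  0.06933234] (array([ 0.542 , -0.2453]), array([23.2, 23. ]), -24.24)
plate (array([ 0.5401, -0.2951]), array([319.7, 249.6]), -0.1)
35.6083
```

View pics/w5.png

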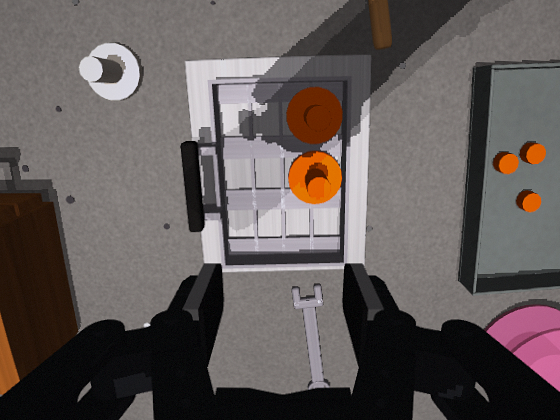

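The sieve stands centred on the plate, with both knobs in it at (315,112) and (317,182), and all three plugs are in the tray. I'll transfer the knobs next.

```bash
python3 - <<'E'
from m import *
qa=down(np.pi/2); qc=down(np.pi/2+CY)
env.grip(.042,40)
for (x,y),(lx,ly) in (((.5415,-.2455),(-.045,.038)),((.4752,-.2477),(-.045,-.038))):
    env.reach([x,y,.2],qa); print('hit',env.movel([x,y,.116],.1,stop_force=8))
    env.grip(.01,40); print('open',env.get_state()['opening'])
    env.movel([x,y,.25],.15); X,Y=case(lx,ly)
    env.reach([X,Y,.25],qc); print('hit',env.movel([X,Y,.109],.1,stop_force=6)); s=env.get_state(); print(s['tcp_pos'],s['opening'])
    env.grip(.042); env.movel([X,Y,.25],.15)
env.reach([.47,.25,.36],down(np.pi)); save('wrist','w6.png'); print(env.get_state()['time'])
im,d=camera('wrist');P=cloud(calibration('wrist'),d); Q=P[region(P,.58,.8,.2,.4,.08,.3)]; print(Q.mean(0))
E
```

```text
hit False
open 0.022721015055552747
hit False
[0.4748096  0.30909104 0.10951175] 0.02283387873574706
hit False
open 0.02277796105617783
hit False
[0.4822668  0.23346036 0.10947689] 0.022885159924699007
54.4333
[0.63272268 0.26277369 0.12746973]
```

View pics/w6.png

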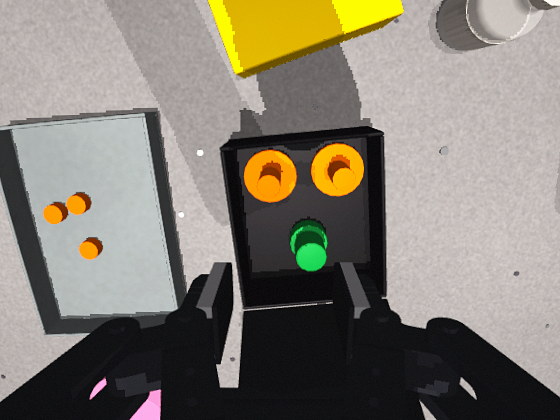

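```bash
python3 - <<'E'
from m import *
q=down(np.pi+CY)
env.movel([.47,.25,.40],.2); env.grip(0)
a=case(.25,.045); b=case(.03,.045)
env.reach([*a,.40],q); env.movel([*a,.266],.15)
print('hit',env.movel([*b,.266],.1,stop_force=15)); s=env.get_state(); print(s['tcp_pos'],s['force'],s['time'])
env.movel([*b,.40],.2); env.dwell(1)
env.reach([.50,.0,.4],q); env.dwell(.5)
im,d=save('top','top7.png',scale=1.4); P=cloud(calibration('top'),d)
Q=P[region(P,.4,.68,.18,.38,.06,.09)]; print('lid',rect(Q),np.median(Q[:,2]))
Q=P[region(P,.35,.70,-.145,.17,.033,.05)]; print('tray',rect(Q))
save('scene','sc7.png',scale=1.4)
E
```

```text
hit False
[0.54879422 0.32312209 0.26600496] [-0.28893131 -0.56772432 -1.12929941] 59.8917
lid (array([0.5227, 0.2755]), array([178.6, 159.4]), 5.43) 0.07680421618647282
tray (array([0.5454, 0.0277]), array([260.7, 179.8]), 3.91)
```

View pics/sc7.png

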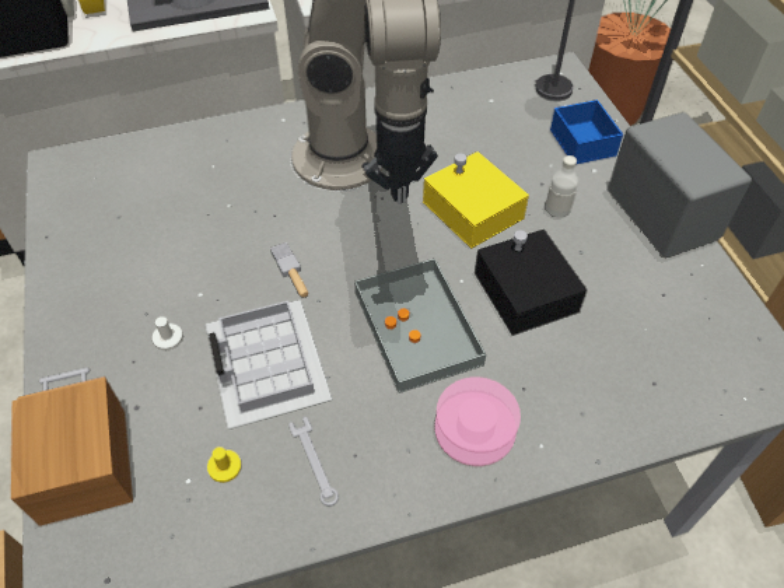

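```bash
python3 -c "
from h import *
print(job.job_done(), env.get_state()['time'])"
```

```text
the job is handed in; nothing more can be done
the job is handed in; nothing more can be done
```

The job is done and handed in, with the robot's clock at about 62 s of the 210 s allowed.

**What I did, in order:**
1. I put the green deburring knob from the tray into the black case.
2. I gripped the sieve by its bar and shook it over the tray until all three plugs had dropped through; both large knobs stayed in.
3. I set the sieve back on the build plate.
4. I put both large knobs in the case and pushed the flap shut.

**Last checks:**
- **Case:** the flap lies flat at 77 mm high. I saw the two knobs and the deburring knob standing inside just before I closed it.
- **Sieve:** it stands upright and empty. Its centre was about 2 mm from the plate's centre when I set it down.
- **Plugs:** all three are in the tray.
- **Other things:** the spool, wrench, scraper, solvent bottle and the white and yellow look-alikes appear where they were in the pictures. I did not measure their positions.

**One disagreement:** the tray ended about 21 mm towards +y from where I first measured it. The robot was not touching it, so I take this to be the announced knock, and the plugs stayed inside. No check failed.

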